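# Load a primed panel into the drop-front panel holder

### The arm

A 6-joint arm with a two-finger parallel gripper is mounted at the origin on a cart in front of the work surface, level with it; the furniture and walls round the work are solid. World frame = base frame: x ahead of the robot, y to its left, z up, the work surface at z = 0. Lengths are in m, angles in rad, forces in N, time in s.
With the tool pointing down it reaches from about 0.25 to 0.725 m from the base axis. Payload 4 kg.
Tool frame: the origin (TCP) lies on the centre line of the jaws, within the pads' length; the fingertips stand 22 mm ahead of it and the grasp point (between the pads) lies 3 mm ahead of it; z points along the fingers, y is the line along which they close (so a half turn about z gives the same grasp; the last joint's range is limited). The gripper opens to 85 mm and grips with 20 to 120 N. Pads are 22 mm wide; open, the fingers measure 114 mm over their backs; the gripper's body (76 mm by 85 mm) begins 54 mm behind the grasp point. The pads swing forward as they close: fully open they stand 13 mm farther back than shut.
Start: joints at [1.13, 0.241, 0.005, 1.335, 0, 1.571], TCP at [0.213, 0.452, 0.253] pointing down, gripper open.
Joint ranges: [-2.72, 2.72], [-1.05, 1.87], [-1.09, 1.28], [-1.99, 2.15], [-1.42, 1.44], [-3.14, 3.14]. Speed limits (rad/s): [2.79, 2.79, 3.14, 3.14, 3.14, 3.14].

### API

Orientations are given as a unit quaternion [x, y, z, w].
In Python, from workcell import bot gives the robot as it stands.
- The arm moves only by the shell command python3 -m inch 'ROWS'. ROWS is JSON, one flat list of numbers, 7 for each row, row after row: the shift along the world's x, y, z in mm, then the turn, a rotation vector about the world's x, y, z in rad, then the opening in per cent of the stroke, from 0 (shut) to 100 (fully open). A call has 1 to 8 rows; each row is the pose to reach, as a shift and turn from the pose commanded when the call began; what a row does not reach only later rows make up. A row lasts 1/12 s, in which the tool goes at most 41.7 mm and 7.16 degrees, less where a joint would pass 70% of its speed; a pose out of reach is approached as far as the arm can. A call with a gripper value outside its range is refused whole. The fingers move at their own pace and stop on an object; the grip force is fixed at half the most. Time passes only in rows, so rows that repeat a pose let the fingers close. It gives the time, the measured TCP pose, the force, the opening and the grip force at its end, in the units of the state.
- bot.get_obs(): the state, without advancing time (a new reading comes with each control period).
- bot.camera(name): name is "side" or "top"; returns the picture (480x640x3 uint8, blue, green, red); there is no depth.
- bot.camera_info(name): a dict with "intrinsics" (3x3 intrinsics, pixels), "distortion" ([k1, k2, p1, p2, k3] as OpenCV has them; the pictures are not rectified), "camera_from_world" (4x4, takes a point from world to camera coordinates). Camera axes: x right, y down, z forward; pixel columns grow to the right and rows downward; lengths in m; the calibration is good to about 2 mm. A picture is of the moment at which its call begins. camera_info takes no time and is no camera call.
- bot.job_done(): hands the job in; it is judged then, once.
Trained networks look in the newest picture that a camera, given by its name, has taken for a name from the list of things; names that differ only in an ending like _2 or _b are one class to them, and where a whole thing is asked for, a point or a joint stands for the part that bears it (a point fixed in the world has none). Each returns a list of dicts, best first, with "confidence" (0 to 1); they miss things now and then, are a little off and sometimes report something else, mostly with a low value. They report only what shows in the picture. A call takes as long as a camera call.
- bot.silhouettes(camera, target): "mask" (480x640 bool, what is visible of it) and "uv" ([column, row] in pixels, amid what is visible of it).
- bot.spot_point(camera, target): "uv" ([column, row] in pixels: a listed point, or the origin of a listed thing).
The state is a dict: "clock": time; "joint_pos": joint angles; "joint_vel": joint speeds; "tau": joint torques, N m; "eef_pos": TCP position; "tool_rot": TCP orientation; "ft_force": force on the tool from outside, world axes, zero at the start; "ft_torque": the same for the moment, N m; "grip_width": finger opening in m; "grasp_force": force on a finger pad.
Only numpy, scipy, OpenCV 4.12 (cv2) and the standard library are available. Lean on these libraries where they do the work, as an engineer would, in place of code of your own. Each camera call takes 0.05 s, during which the arm holds its last target. There are 200 camera calls.

### The job

Stand the white panel upright in the slot of the wooden drop-front holder: pull the white flap down level, slide the panel across the deck onto the flap until its leading edge stops against the slot's back wall, then swing the flap up and press it fully home so that the panel stands on the slot floor. Push the panel gently, leave the tape, bottle and jar alone, and let go of everything at the end.

Things in the scene. Friction and masses are not known exactly. Their poses are not given: they have to be found in the camera images.
- carrier: Fixed wooden panel holder, 415 x 210 x 150 mm. Origin on the worktop straight below the flap's hinge line, at mid-width; +x points from the loading deck to the slot, +y across, +z up. Numbers in the other entries are mm in this frame. Guides 158 mm apart (inner faces y +-79, top z 70, x -102 to -12), flared to y +-100 at x -142, flank the lowered flap.
- deck (a point): Middle of the loading deck's top, at x -230, z 51.5; axes as the holder's. The deck spans x -370 to -93 and y +-105, with an open bay (x -175 to -93, y +-48) that receives the flap's pull when the flap is down.
- slot_floor (a point): Middle of the slot's floor, x 10, z 26; axes as the holder's. The slot lies just behind the hinge, 24 mm wide: from the front sill (x -2, top z 38) to the back wall (x 22, top z 80). Cheeks at y +-79, 150 high, close its ends.
- pad_face (a point): Middle of the black rubber pad's face (70 mm wide, z 85 to 125) above the back wall; axes as the holder's. It is sprung: free it stands at x 6 and yields up to 14 mm to +x, pushing back 3 N at first, 7 N at 6 mm. Behind the upright flap the 12 mm panel presses it back 6 mm, so the flap's last degrees need force.
- flap (a joint): Angle of the white bottom-hinged flap, rad: 0 upright and fully home, 1.571 down and level. It swings about the holder's y axis at x 0, z 50, from upright towards -x. 149 mm wide, 88 long, 8 thick; inner face at x 0 upright, upper face z 50 when down. A friction hinge (0.7 N m, about 5 N at the pull) holds it where it is left; pressing it home on the panel takes 8 to 10 N.
- flap_grip (a point): Centre of the flap's pull: an aluminium round bar 30 mm long (along the holder's y), 12 mm thick, 135 mm from the hinge on a 22 mm wide tongue that runs on from the flap's free edge, 9 mm to the outer side of its inner face. Pinch it across its ends from above; it can pivot between the pads. It stands at z 185 when the flap is upright.
- flap_hinge (a point): Middle of the hinge axis, 50 mm above the worktop; axes as the holder's.
- panel: White primed panel, 120 x 150 x 12 mm (its x, y, z), 0.06 to 0.13 kg; origin at the centre of its underside. Starts flat on the deck, its own x along the holder's x within 0.2 rad, up to 15 mm off the middle. Pushed home flat on the lowered flap it spans x -98 to 22 and leaves the pull free. Standing, its 120 mm side is vertical.
- tape: Roll of masking tape lying flat, 98 mm across, 24 mm high; origin under its centre. Leave alone.
- bottle: White applicator bottle with a black nozzle, 42 mm across, 117 mm high, standing; origin under its centre. Leave alone.
- jar: Gouache jar with red label and white cap, 46 mm across, 46 mm high; origin under its centre. Leave alone.

How it is judged:
By the outcome, as a careful person would: the job done as asked, in the order asked, and still so for the second after the job is handed in, with the robot touching nothing.
It also fails if it takes over 72 s, if anything falls off the work surface, if the arm or the gripper's body presses on something with over 40 N, if the wrist force passes 120 N, or if a joint passes its speed limit or range.

## Working session

There is one attempt and no reset: what is moved stays moved. The work goes in short steps, Python scripts to look and compute and a shell command to move; the robot and the scene stay as the last step left them, time stands still between calls to the robot, and variables do not carry over. Pictures are saved under pics/ and viewed, at most 10 in all, crops included, and the job is handed in when it is done.

```bash
mkdir -p pics; ls; cat > h.py <<'E'
from workcell import bot
import numpy as np, cv2
def cam(n):
    i=bot.camera_info(n); return np.array(i["intrinsics"],float),np.array(i["distortion"],float),np.array(i["camera_from_world"],float)
def ray(n,uv):
    K,D,T=cam(n); p=cv2.undistortPoints(np.array([[uv]],float),K,D)[0,0]
    R=T[:3,:3]; return -R.T@T[:3,3], R.T@np.array([p[0],p[1],1.])
def onz(n,uv,z):
    o,d=ray(n,uv); return o+d*(z-o[2])/d[2]
def tri(uv1,uv2):
    A=[];b=[]
    for n,u in(("side",uv1),("top",uv2)):
        o,d=ray(n,u); d=d/np.linalg.norm(d); P=np.eye(3)-np.outer(d,d); A.append(P); b.append(P@o)
    return np.linalg.lstsq(np.vstack(A),np.hstack(b),rcond=None)[0]
def proj(n,p):
    K,D,T=cam(n); return cv2.projectPoints(np.atleast_2d(np.array(p,float)),cv2.Rodrigues(T[:3,:3])[0],T[:3,3],K,D)[0][:,0]
E
python3 - <<'E'
from h import *
np.set_printoptions(precision=4,suppress=True)
for n in("side","top"):
    cv2.imwrite(f"pics/{n}0.png",bot.camera(n)); K,D,T=cam(n); print(n,-T[:3,:3].T@T[:3,3],T[2,:3])
pts={}
for t in("carrier","deck","slot_floor","pad_face","flap_hinge","flap_grip","panel","tape","bottle","jar"):
    r={}
    for n in("side","top"):
        s=bot.spot_point(n,t)
        if s: r[n]=s[0]["uv"]; print(t,n,np.array(s[0]["uv"]),round(s[0]["confidence"],2))
    if len(r)==2: print("   ",tri(r["side"],r["top"]))
print(bot.get_obs())
E
```

```text
pics
side [ 0.109  -0.2985  1.0213] [ 0.4994  0.2436 -0.8314]
top [0.4286 0.1238 1.2867] [ 0.1889 -0.1283 -0.9736]
carrier side [337.6 338.8] 0.95
carrier top [376.9 267.8] 0.77
    [ 0.5305 -0.1301 -0.0102]
deck top [192.6 286.4] 0.36
slot_floor side [345.  331.9] 0.92
slot_floor top [378.5 262.6] 0.69
    [ 0.5394 -0.1388  0.0127]
pad_face side [345.1 315.5] 0.58
pad_face top [384.8 258.1] 0.52
    [ 0.5319 -0.1383  0.103 ]
flap_hinge side [339.  327.2] 0.65
flap_hinge top [376.7 265.3] 0.62
    [ 0.5345 -0.1268  0.0339]
flap_grip side [321.6 279.9] 0.68
flap_grip top [378.2 172. ] 0.62
    [ 0.5787 -0.1416  0.2915]
panel side [255.4 263.5] 0.7
panel top [291.7 299.5] 0.94
    [0.5771 0.09   0.0647]
tape side [283.3 209.8] 0.56
tape top [229.9 248.9] 0.72
    [ 0.7836  0.1433 -0.0197]
bottle side [233.8 195.6] 0.89
bottle top [191.4 285.4] 0.74
    [ 0.7565  0.2701 -0.0039]
jar side [345.8 332.4] 0.73
jar top [375.8 170.5] 0.73
    [ 0.6046 -0.1909  0.1213]
{'clock': 1.1, 'joint_pos': array([1.13  , 0.2406, 0.005 , 1.3352, 0.    , 1.5708]), 'joint_vel': array([ 0.0016, -0.0003, -0.0001, -0.0018, -0.0004,  0.0007]), 'tau': array([  0.0002, -37.2225,  25.2693,   0.0014,  -0.0001,  -0.    ]), 'eef_pos': array([0.2133, 0.4522, 0.2533]), 'tool_rot': array([ 0.2186,  0.9758, -0.    , -0.    ]), 'ft_force': array([ 0.3098, -0.515 , -0.081 ]), 'ft_torque': array([-0.0382, -0.0119, -0.0112]), 'grasp_force': 0.0, 'grip_width': 0.0854580493964547}
```

View pics/side0.png

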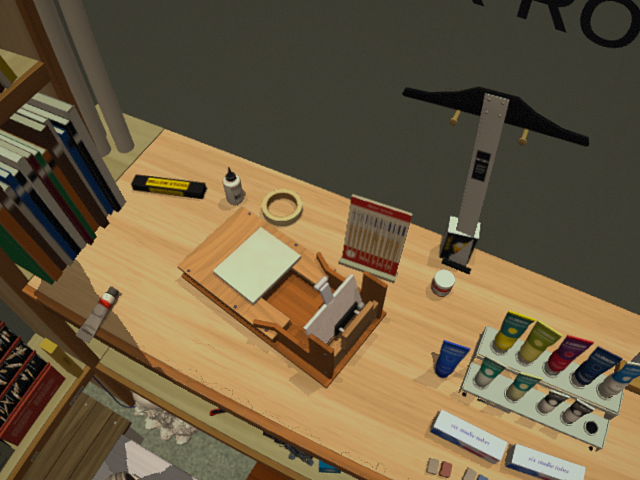

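View pics/top0.png

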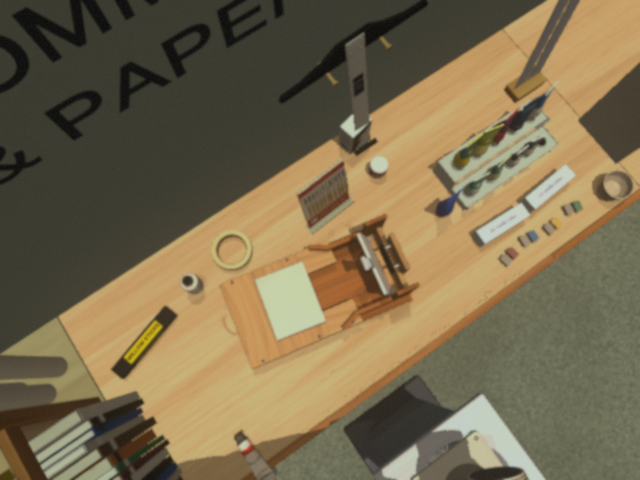

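The side view shows the holder with its deck corners near (180,267) and (222,210), the panel around (257,265), the flap nearly upright around (335,310) and the pull around (322,290). I'll enlarge the crops to fit the pose.

```bash
python3 - <<'E'
import cv2
a=cv2.imread("pics/side0.png")[190:390,170:400]; cv2.imwrite("pics/s1.png",cv2.resize(a,None,fx=3,fy=3,interpolation=cv2.INTER_CUBIC)[:600])
a=cv2.imread("pics/top0.png")[200:380,210:430]; cv2.imwrite("pics/t1.png",cv2.resize(a,None,fx=3,fy=3,interpolation=cv2.INTER_CUBIC))
E
```

```text
(no output)
```

View pics/s1.png

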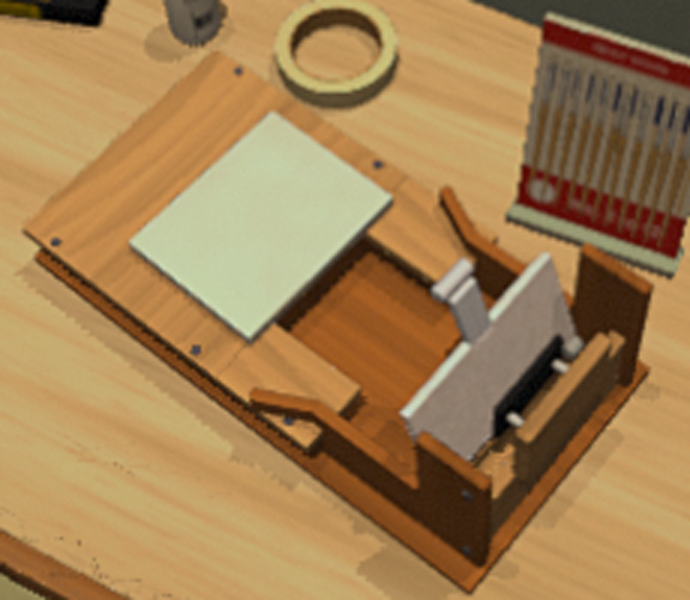

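View pics/t1.png

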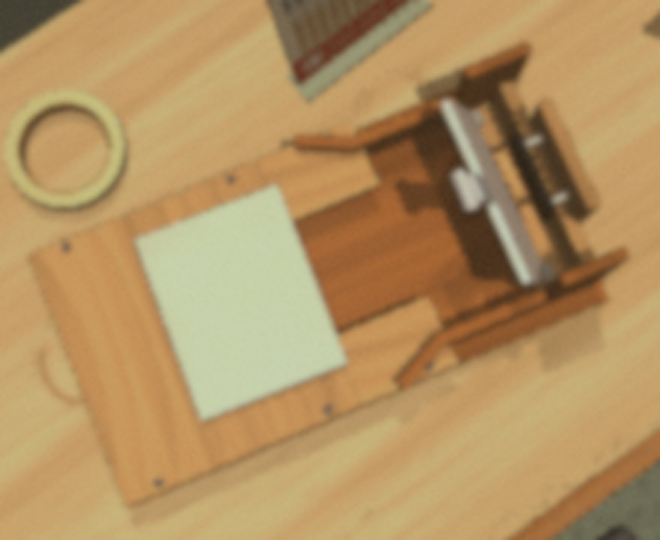

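Picked points: in crop s1 the deck's end corners are at (218,52) and (25,233), and the panel corners at (272,112), (392,200), (252,338) and (132,243). In crop t1 the deck corners are at (30,257) and (132,505), the panel corners at (277,184), (346,362), (201,420) and (135,238), and the pull is at about (468,190).

```bash
cat > fit.py <<'E'
from h import *
from scipy.optimize import least_squares
np.set_printoptions(precision=4,suppress=True)
S=lambda u,v:("side",np.array([170+(u-1)/3,190+(v-1)/3])); T=lambda u,v:("top",np.array([210+(u-1)/3,200+(v-1)/3]))
obs=[((-370,105,51.5),S(218,52)),((-370,-105,51.5),S(25,233)),((45,-105,0),S(470,592)),((-93,-105,51.5),S(310,447)),((-93,-48,51.5),S(361,391)),
((-370,105,51.5),T(30,257)),((-370,-105,51.5),T(132,505)),((-93,-48,51.5),T(440,322))]
def W(p,q):
    q=np.atleast_2d(q)/1000.; c,s=np.cos(p[2]),np.sin(p[2])
    return np.c_[p[0]+c*q[:,0]-s*q[:,1],p[1]+s*q[:,0]+c*q[:,1],q[:,2]]
def res(p): return np.hstack([proj(c[0],W(p,o))[0]-c[1] for o,c in obs])
r=least_squares(res,[.53,-.13,-1.6],loss="soft_l1")
p=r.x; 
if __name__=="__main__":
    print("carrier",p,res(p).reshape(-1,2))
    for n,L in (("side",[S(272,112),S(392,200),S(252,338),S(132,243)]),("top",[T(277,184),T(346,362),T(201,420),T(135,238)])):
        w=np.array([onz(n,l[1],.0635) for l in L]); 
        c,s=np.cos(p[2]),np.sin(p[2]); R=np.array([[c,s],[-s,c]])
        q=(w[:,:2]-p[:2])@R.T*1000; print(n,"panel corners in carrier",q,q.mean(0))
    def fl(th): # inner-face free edge corners, grip
        # along flap: dir (-sin,cos), outward (-cos,-sin)
        d=np.array([-np.sin(th),np.cos(th)]); o=np.array([-np.cos(th),-np.sin(th)])
        f=lambda L,t,y:(d[0]*L+o[0]*t,y,50+d[1]*L+o[1]*t)
        return f
    for th in (.0,.1,.2,.3,.4,.5,.6):
        f=fl(th); q=W(p,[f(88,0,74.5),f(88,8,-74.5),f(135,9,0)])
        print(th,(proj("side",q)-[170,190])*3, (proj("top",q)-[210,200])*3)
E
python3 fit.py
```

```text
carrier [ 0.5272 -0.1358 -1.772 ] [[-0.4485 -1.1695]
 [-1.4376 -1.3405]
 [ 0.5407  2.706 ]
 [-0.7686  1.1392]
 [ 0.6144 -0.5283]
 [ 1.2728 -0.6667]
 [ 0.2167  1.0229]
 [-1.4013 -8.8856]]
side panel corners in carrier [[-288.5005   80.5924]
 [-168.663    75.9098]
 [-172.8809  -69.3643]
 [-290.6995  -66.3886]] [-230.186     5.1873]
top panel corners in carrier [[-173.1143   79.8842]
 [-178.3749  -68.5389]
 [-296.8893  -65.3488]
 [-291.388    83.985 ]] [-234.9416    7.4954]
0.0 [[588.8153 274.9153]
 [434.7289 435.9597]
 [510.1397 312.8614]] [[489.5419  81.1568]
 [564.7374 267.5779]
 [528.7162 162.9569]]
0.1 [[577.693  267.9571]
 [423.4759 428.6134]
 [492.278  301.9837]] [[478.7941  85.7849]
 [553.6106 272.5187]
 [511.2412 170.7168]]
0.2 [[566.6619 261.7928]
 [412.5563 422.0665]
 [474.8883 292.4976]] [[468.0387  90.6579]
 [542.5357 277.5204]
 [493.8596 178.7088]]
0.3 [[555.8537 256.4879]
 [402.0968 416.3876]
 [458.1903 284.5005]] [[457.4064  95.716 ]
 [531.6474 282.5219]
 [476.8048 186.8243]]
0.4 [[545.3938 252.0945]
 [392.2141 411.6313]
 [442.3833 278.0616]] [[447.0255 100.8976]
 [521.0766 287.4624]
 [460.3024 194.9538]]
0.5 [[535.3997 248.6507]
 [383.0129 407.8377]
 [427.6426 273.2219]] [[437.0198 106.1395]
 [510.9484 292.2831]
 [444.5647 202.9895]]
0.6 [[525.979  246.1809]
 [374.5853 405.0328]
 [414.1182 269.996 ]] [[427.5063 111.3784]
 [501.3794 296.9276]
 [429.7868 210.8279]]
```

```bash
cat >> fit.py <<'E'
E
cat > go.py <<'E'
# usage: target tcp in carrier mm (x,y,z), yaw offset -> shift mm & turn
import sys
from fit import *
from scipy.spatial.transform import Rotation as Ro
def local(w): 
    c,s=np.cos(p[2]),np.sin(p[2]); d=np.array(w[:2])-p[:2]; return np.array([c*d[0]+s*d[1],-s*d[0]+c*d[1],w[2]])*1000
def report(ts,yaw=0):
    o=bot.get_obs(); R=Ro.from_quat(o["tool_rot"])
    b=p[2]+np.pi/2+yaw; ty=np.array([np.cos(b),np.sin(b),0]); tz=np.array([0,0,-1.]); G=Ro.from_matrix(np.c_[np.cross(ty,tz),ty,tz])
    print("local",local(o["eef_pos"]).round(1),"F",o["ft_force"].round(1),"w",round(o["grip_width"]*1000,1),"t",round(o["clock"],2),"turn",(G*R.inv()).as_rotvec().round(3))
    for t in np.atleast_2d(ts): print(t,"->",(W(p,t)[0]*1000-o["eef_pos"]*1000).round(1))
if __name__=="__main__":
    report(np.array(eval(sys.argv[1]),float))
E
python3 - <<'E'
from go import *
w=tri(S(455,281)[1],T(468,189)[1]); print("grip",w,local(w))
print("bar ends proj",[(proj("side",W(p,(-55,y,174)))-[170,190])*3 for y in(-15,15)])
report([[-55,0,280],[-55,0,183]])
E
```

```text
grip [ 0.5409 -0.0831  0.1714] [-54.3143   2.8757 171.3527]
bar ends proj [array([[434.6312, 297.454 ]]), array([[464.8487, 264.0416]])]
local [-513.4 -425.1  253.3] F [ 0.3 -0.5 -0.1] w 85.5 t 1.1 turn [-0.    -0.    -1.331]
[-55   0 280] -> [ 324.9 -534.1   26.7]
[-55   0 183] -> [ 324.9 -534.1  -70.3]
```

```bash
python3 -m inch '[20,-35,27,0,0,-0.09,60, 40,-70,27,0,0,-0.18,48, 60,-105,27,0,0,-0.27,48, 80,-140,27,0,0,-0.36,48, 100,-175,27,0,0,-0.45,48, 120,-210,27,0,0,-0.54,48, 140,-245,27,0,0,-0.63,48, 160,-280,27,0,0,-0.72,48]' && python3 -m inch '[20,-35,0,0,0,-0.09,48, 40,-70,0,0,0,-0.18,48, 60,-105,0,0,0,-0.27,48, 80,-140,0,0,0,-0.36,48, 100,-175,0,0,0,-0.45,48, 120,-210,0,0,0,-0.54,48, 140,-230,0,0,0,-0.58,48, 164,-253,0,0,0,-0.61,48]'; python3 - <<'E'
from go import *
report([[-55,1,280],[-55,1,220],[-55,1,181]])
for n in("side","top"): cv2.imwrite(f"pics/{n}2.png",bot.camera(n))
a=cv2.imread("pics/side2.png")[170:390,170:430]; b=cv2.imread("pics/top2.png")[130:350,250:430]
cv2.imwrite("pics/c2.png",cv2.resize(np.hstack([a,b]),None,fx=1.8,fy=1.8,interpolation=cv2.INTER_CUBIC))
E
```

```text
clock: 1.77
eef_pos: [0.3739, 0.1704, 0.2806]
tool_rot: [0.55, 0.835, 0.0, 0.0]
ft_force: [0.5, 0.7, -0.8]
grip_width: 0.0412
grasp_force: 0.0
clock: 2.43
eef_pos: [0.5376, -0.0827, 0.2805]
tool_rot: [0.775, 0.632, 0.0, -0.0]
ft_force: [0.8, 1.3, -0.1]
grip_width: 0.0408
grasp_force: 0.0
local [-54.   -0.4 280.5] F [ 0.8  1.3 -0.1] w 40.8 t 2.43 turn [-0.    -0.     0.002]
[-55   1 280] -> [ 1.6  0.7 -0.5]
[-55   1 220] -> [  1.6   0.7 -60.5]
[-55   1 181] -> [  1.6   0.7 -99.5]
```

View pics/c2.png

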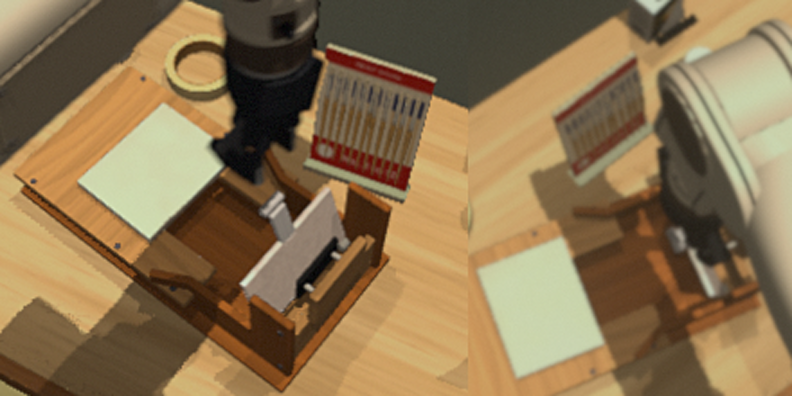

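The gripper hangs above the pull (crop pixel (275,205)) with the fingers open around it. I'll go down and pinch.

```bash
python3 -m inch '[2,1,-25,0,0,0,48, 2,1,-50,0,0,0,48, 2,1,-70,0,0,0,48, 2,1,-82,0,0,0,48, 2,1,-90,0,0,0,48, 2,1,-98,0,0,0,48, 2,1,-98,0,0,0,48]'; python3 -m inch '[0,0,0,0,0,0,30, 0,0,0,0,0,0,20, 0,0,0,0,0,0,15, 0,0,0,0,0,0,15,0,0,0,0,0,0,15]'; python3 - <<'E'
from go import *
r,ph=135.3,np.arctan2(9,135)
o=local(bot.get_obs()["eef_pos"])
for t0 in(.33,.36,.39):
  print(t0,[ (round(-135*np.sin(t0)-9*np.cos(t0),1),round(50+135*np.cos(t0)-9*np.sin(t0),1))])
report([[0,0,0]])
E
```

```text
clock: 3.12
eef_pos: [0.5385, -0.0793, 0.1812]
tool_rot: [0.774, 0.633, -0.001, -0.001]
ft_force: [-0.7, 1.3, -1.1]
grip_width: 0.0411
grasp_force: 0.0
clock: 3.53
eef_pos: [0.5402, -0.0797, 0.1831]
tool_rot: [0.774, 0.633, 0.001, 0.001]
ft_force: [2.7, 0.8, -0.7]
grip_width: 0.028
grasp_force: 59.4
0.33 [(np.float64(-52.3), np.float64(174.8))]
0.36 [(np.float64(-56.0), np.float64(173.2))]
0.39 [(np.float64(-59.6), np.float64(171.4))]
local [-57.5   1.5 183.1] F [ 2.7  0.8 -0.7] w 28.0 t 3.53 turn [-0.     0.002 -0.001]
[0 0 0] -> [ -13.   -56.1 -183.1]
```

```bash
cat > arc.py <<'E'
import sys
from fit import *
t0,t1,n=float(sys.argv[1]),float(sys.argv[2]),int(sys.argv[3])
f=lambda t:W(p,(-135*np.sin(t)-9*np.cos(t),0,50+135*np.cos(t)-9*np.sin(t)))[0]*1000
for t in np.linspace(t0,t1,n+1)[1:]: print(round(t,3),(f(t)-f(t0)).round(1))
E
python3 arc.py .36 1.58 16
```

```text
0.436 [ 1.8  9.  -4.6]
0.512 [ 3.6 17.7 -9.9]
0.589 [  5.3  25.9 -15.9]
0.665 [  6.9  33.7 -22.5]
0.741 [  8.4  41.  -29.7]
0.818 [  9.7  47.7 -37.4]
0.894 [ 11.   53.8 -45.6]
0.97 [ 12.1  59.2 -54.3]
1.046 [ 13.1  64.1 -63.4]
1.122 [ 13.9  68.2 -72.8]
1.199 [ 14.6  71.6 -82.5]
1.275 [ 15.1  74.3 -92.4]
1.351 [  15.5   76.2 -102.6]
1.428 [  15.8   77.3 -112.8]
1.504 [  15.9   77.7 -123.1]
1.58 [  15.8   77.3 -133.4]
```

```bash
python3 -m inch '[1.8,9,-4.6,0,0,0,15, 3.6,17.7,-9.9,0,0,0,15, 5.3,25.9,-15.9,0,0,0,15, 6.9,33.7,-22.5,0,0,0,15, 8.4,41,-29.7,0,0,0,15, 9.7,47.7,-37.4,0,0,0,15, 11,53.8,-45.6,0,0,0,15, 12.1,59.2,-54.3,0,0,0,15]'; python3 -c "
from go import *
report([0,0,0])"
```

```text
clock: 4.2
eef_pos: [0.5529, -0.0186, 0.1311]
tool_rot: [0.774, 0.633, 0.003, 0.001]
ft_force: [-2.4, 5.9, 13.0]
grip_width: 0.0282
grasp_force: 64.9
local [-120.     1.7  131.1] F [-2.4  5.9 13. ] w 28.2 t 4.2 turn [-0.003  0.005 -0.003]
[0 0 0] -> [ -25.7 -117.2 -131.1]
```

```bash
python3 -m inch '[1,4.9,-9.1,0,0,0,15, 1.8,9,-18.5,0,0,0,15, 2.5,12.4,-28.2,0,0,0,15, 3,15.1,-38.1,0,0,0,15, 3.4,17,-48.3,0,0,0,15, 3.7,18.1,-58.5,0,0,0,15, 3.8,18.5,-68.8,0,0,0,15, 3.7,18.1,-78,0,0,0,15]'; python3 -m inch '[0,0,0,0,0,0,15]'; python3 - <<'E'
from go import *
report([0,0,0])
for n in("side","top"): cv2.imwrite(f"pics/{n}3.png",bot.camera(n))
a=cv2.imread("pics/side3.png")[170:390,170:430]; b=cv2.imread("pics/top3.png")[130:350,250:430]
cv2.imwrite("pics/c3.png",cv2.resize(np.hstack([a,b]),None,fx=1.8,fy=1.8,interpolation=cv2.INTER_CUBIC))
E
```

```text
clock: 4.87
eef_pos: [0.557, 0.002, 0.052]
tool_rot: [0.773, 0.634, 0.004, -0.001]
ft_force: [-0.7, 9.1, 7.5]
grip_width: 0.028
grasp_force: 69.9
clock: 4.95
eef_pos: [0.557, 0.0018, 0.0504]
tool_rot: [0.773, 0.634, 0.004, -0.002]
ft_force: [4.7, 10.8, -3.6]
grip_width: 0.0285
grasp_force: 69.1
local [-140.7    1.7   50.4] F [ 4.7 10.8 -3.6] w 28.5 t 4.95 turn [-0.007  0.004 -0.005]
[0 0 0] -> [ -29.8 -137.5  -50.4]
```

View pics/c3.png

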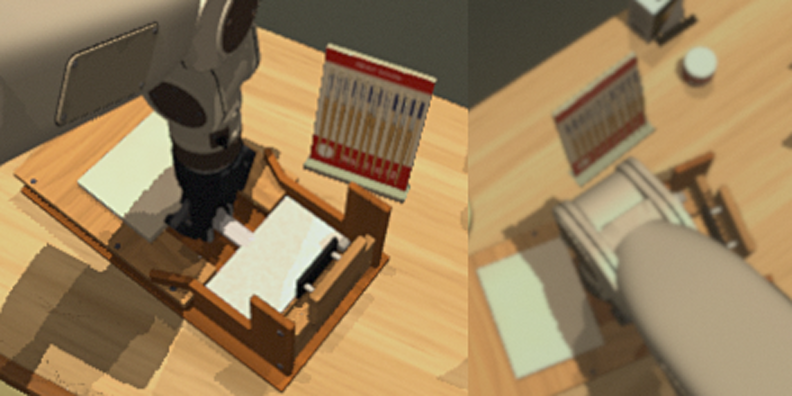

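The flap is down (white face at crop pixel (280,265), pull held in the bay). I'll press slightly lower to confirm it is at its stop.

```bash
python3 -m inch '[0,2,-3,0,0,0,15, 0,2,-3,0,0,0,15]';python3 -m inch '[0,0,-3,0,0,0,15, 0,0,-3,0,0,0,15]'
```

```text
clock: 5.22
eef_pos: [0.557, 0.0018, 0.0483]
tool_rot: [0.773, 0.634, 0.002, 0.0]
ft_force: [1.6, 6.3, 1.9]
grip_width: 0.0282
grasp_force: 69.5
clock: 5.38
eef_pos: [0.5569, 0.0015, 0.0455]
tool_rot: [0.774, 0.634, 0.002, 0.0]
ft_force: [1.8, 5.8, 2.3]
grip_width: 0.028
grasp_force: 69.9
```

```bash
python3 -m inch '[0,0,-3,0,0,0,15, 0,0,-3,0,0,0,15]';python3 -m inch '[0,0,-3,0,0,0,15, 0,0,-3,0,0,0,15]'; python3 -c "
from go import *
report([0,0,0])
cv2.imwrite('pics/side4.png',bot.camera('side'))
a=cv2.imread('pics/side4.png')[240:390,240:400]
cv2.imwrite('pics/c4.png',cv2.resize(a,None,fx=4,fy=4,interpolation=cv2.INTER_CUBIC))
for x in (0,-88):
  for y in(-74.5,74.5): print(x,y,(proj('side',W(p,(x,y,50)))-[240,240])*4)
"
```

```text
clock: 5.55
eef_pos: [0.5569, 0.0014, 0.0427]
tool_rot: [0.774, 0.634, 0.002, 0.0]
ft_force: [1.4, 4.9, 3.7]
grip_width: 0.0282
grasp_force: 69.9
clock: 5.72
eef_pos: [0.5569, 0.0013, 0.0415]
tool_rot: [0.774, 0.634, 0.003, 0.0]
ft_force: [-2.0, 4.8, 15.5]
grip_width: 0.0283
grasp_force: 71.1
local [-140.2    1.7   41.5] F [-2.   4.8 15.5] w 28.3 t 5.72 turn [-0.003  0.005 -0.003]
[0 0 0] -> [ -29.7 -137.1  -41.5]
0 -74.5 [[314.1116 464.1213]]
0 74.5 [[492.6007 251.0682]]
-88 -74.5 [[176.4163 362.2206]]
-88 74.5 [[358.013  160.0755]]
```

View pics/c4.png

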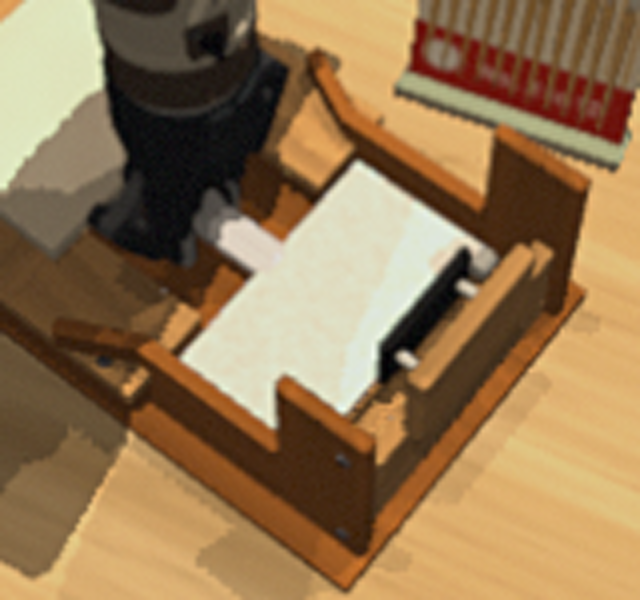

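The flap's free corners at crop pixels (180,362) and (360,163) match the predicted level flap, and the force shows it is on its stop. I'll release, rise and go behind the panel.

```bash
python3 -m inch '[0,0,2,0,0,0,30, 0,0,2,0,0,0,48, 0,0,2,0,0,0,48, 0,0,2,0,0,0,48, 0,0,25,0,0,0,48, 0,0,60,0,0,0,48, 0,0,95,0,0,0,48, 0,0,95,0,0,0,100]'; python3 - <<'E'
from go import *
report([[-330,5,135],[-330,5,85],[-330,5,76],[-309,5,70],[-107,1,70]])
E
```

```text
clock: 6.43
eef_pos: [0.5592, -0.0008, 0.1397]
tool_rot: [0.774, 0.633, 0.004, 0.004]
ft_force: [1.9, 0.8, 1.0]
grip_width: 0.0517
grasp_force: 0.0
local [-138.6    4.4  139.7] F [1.9 0.8 1. ] w 51.7 t 6.43 turn [ 0.     0.011 -0.001]
[-330    5  135] -> [ 38.9 187.4  -4.7]
[-330    5   85] -> [ 38.9 187.4 -54.7]
[-330    5   76] -> [ 38.9 187.4 -63.7]
[-309    5   70] -> [ 34.7 166.8 -69.7]
[-107    1   70] -> [ -9.6 -30.3 -69.7]
```

```bash
python3 -m inch '[7,32,0,0,0,0,100, 14,65,0,0,0,0,100, 21,100,0,0,0,0,100, 28,135,0,0,0,0,100, 34,165,-10,0,0,0,100, 39,187,-25,0,0,0,100, 39,187,-45,0,0,0,100, 39,187,-55,0,0,0,100]'; python3 -m inch '[0,0,-4,0,0,0,100, 0,0,-4,0,0,0,100]';  python3 -m inch '[0,0,-3,0,0,0,100, 0,0,-3,0,0,0,100]';python3 -m inch '[0,0,-3,0,0,0,100, 0,0,-3,0,0,0,100]'; python3 -c "
from go import *
report([-309,5,70])"
```

```text
clock: 7.1
eef_pos: [0.5926, 0.1875, 0.0749]
tool_rot: [0.773, 0.634, -0.002, -0.001]
ft_force: [-1.6, -0.4, -0.3]
grip_width: 0.0853
grasp_force: 0.0
clock: 7.27
eef_pos: [0.5928, 0.1853, 0.0723]
tool_rot: [0.775, 0.633, -0.002, -0.001]
ft_force: [-0.9, -0.2, -0.4]
grip_width: 0.0852
grasp_force: 0.0
clock: 7.43
eef_pos: [0.5947, 0.1857, 0.0716]
tool_rot: [0.775, 0.632, 0.0, 0.0]
ft_force: [0.2, -1.6, 0.0]
grip_width: 0.0855
grasp_force: 0.0
clock: 7.6
eef_pos: [0.5945, 0.186, 0.0685]
tool_rot: [0.774, 0.633, 0.0, 0.0]
ft_force: [-0.3, -0.6, 0.1]
grip_width: 0.0851
grasp_force: 0.0
local [-328.8    1.6   68.5] F [-0.3 -0.6  0.1] w 85.1 t 7.6 turn [-0.     0.001 -0.   ]
[-309    5   70] -> [ -0.6 -20.1   1.5]
```

```bash
python3 -m inch '[0,0,-3,0,0,0,100, 0,0,-3,0,0,0,100]';  python3 -m inch '[0,0,-2,0,0,0,100, 0,0,-2,0,0,0,100]';python3 -m inch '[0,0,-2,0,0,0,100, 0,0,-2,0,0,0,100]'; python3 -c "
from go import *
report([[-309,5,63],[-107,1,63]])"
```

```text
clock: 7.77
eef_pos: [0.5941, 0.1863, 0.0649]
tool_rot: [0.774, 0.633, -0.0, -0.0]
ft_force: [-0.5, -0.9, 0.2]
grip_width: 0.0852
grasp_force: 0.0
clock: 7.93
eef_pos: [0.5939, 0.1864, 0.0627]
tool_rot: [0.774, 0.633, -0.0, -0.0]
ft_force: [0.3, 0.8, 0.6]
grip_width: 0.0853
grasp_force: 0.0
clock: 8.1
eef_pos: [0.5939, 0.1865, 0.0606]
tool_rot: [0.774, 0.633, -0.0, -0.0]
ft_force: [0.2, -0.4, -0.5]
grip_width: 0.085
grasp_force: 0.0
local [-329.1    0.9   60.6] F [ 0.2 -0.4 -0.5] w 85.0 t 8.1 turn [ 0.    -0.001 -0.001]
[-309    5   63] -> [ -0.  -20.5   2.4]
[-107    1   63] -> [ -44.3 -217.6    2.4]
```

```bash
python3 -m inch '[7,-1,2.5,0,0,0,100, 5,-11,2.5,0,0,0,100, 3,-21,2.5,0,0,0,100, 3,-21,2.5,0,0,0,100]'; python3 -m inch '[-1.5,-5,0,0,0,0,100, -3,-10,0,0,0,0,100, -5,-15,0,0,0,0,100, -7,-20,0,0,0,0,100, -8.5,-25,0,0,0,0,100, -10,-30,0,0,0,0,100, -11.5,-34,0,0,0,0,100, -13,-38,0,0,0,0,100]'; cat > pan.py <<'E'
from go import *
report([0,0,0])
def mask(n,t="panel"):
    bot.camera(n); s=bot.silhouettes(n,t); return s[0] if s else None
for n in("side","top"):
    s=mask(n)
    if s is None: print(n,"none"); continue
    m=s["mask"].astype(np.uint8); c=max(cv2.findContours(m,0,2)[0],key=cv2.contourArea)[:,0].astype(float)
    q=np.array([local(onz(n,u,.0635)) for u in c])[:,:2].astype(np.float32)
    print(n,round(s["confidence"],2),"rect",cv2.minAreaRect(q),"min",q.min(0),"max",q.max(0))
E
python3 pan.py
```

```text
clock: 8.43
eef_pos: [0.5967, 0.163, 0.0634]
tool_rot: [0.775, 0.632, -0.001, 0.0]
ft_force: [-0.8, 0.3, -0.3]
grip_width: 0.0853
grasp_force: 0.0
clock: 9.1
eef_pos: [0.584, 0.1271, 0.0635]
tool_rot: [0.774, 0.633, 0.0, -0.0]
ft_force: [-0.1, 1.3, 0.2]
grip_width: 0.0848
grasp_force: 0.3
local [-268.9    3.1   63.5] F [-0.1  1.3  0.2] w 84.8 t 9.1 turn [-0.     0.    -0.001]
[0 0 0] -> [ -56.8 -262.9  -63.5]
side 0.6 rect ((-194.89572143554688, 1.1106491088867188), (122.86062622070312, 152.2649383544922), 0.3867950141429901) min [-256.5054  -75.2111] max [-133.7936   77.5931]
top 0.96 rect ((-169.03366088867188, 23.19738006591797), (63.193912506103516, 106.61842346191406), 2.9574995040893555) min [-203.3308  -28.7325] max [-138.3186   76.3073]
```

```bash
python3 -m inch '[-1.2,-6,0,0,0,0,100, -2.4,-12,0,0,0,0,100, -3.6,-18,0,0,0,0,100, -4.8,-24,0,0,0,0,100, -6,-30,0,0,0,0,100, -7.2,-36,0,0,0,0,100, -8.4,-42,0,0,0,0,100, -9.6,-48,0,0,0,0,100]'; python3 -m inch '[-1.2,-6,0,0,0,0,100, -2.4,-12,0,0,0,0,100, -3.6,-18,0,0,0,0,100, -4.8,-24,0,0,0,0,100, -6,-30,0,0,0,0,100, -7.2,-36,0,0,0,0,100, -8.4,-42,0,0,0,0,100, -9.6,-48,0,0,0,0,100]'; python3 pan.py
```

```text
clock: 9.97
eef_pos: [0.5744, 0.0788, 0.0636]
tool_rot: [0.774, 0.633, 0.0, 0.0]
ft_force: [0.1, 1.8, 0.4]
grip_width: 0.0855
grasp_force: 0.5
clock: 10.63
eef_pos: [0.5648, 0.031, 0.0635]
tool_rot: [0.774, 0.633, 0.0, 0.0]
ft_force: [-0.4, 1.2, 0.5]
grip_width: 0.0852
grasp_force: 0.6
local [-170.9    3.5   63.5] F [-0.4  1.2  0.5] w 85.2 t 10.63 turn [-0.     0.    -0.001]
[0 0 0] -> [ -37.6 -166.7  -63.5]
side 0.88 rect ((-98.94511413574219, 0.5887680053710938), (125.23225402832031, 156.4770965576172), 0.8134843111038208) min [-161.6102  -77.4922] max [-35.3314  79.2756]
top 0.53 rect ((-47.9387321472168, 49.181304931640625), (13.92611026763916, 54.38290023803711), 2.167208194732666) min [-55.7544  22.1078] max [-40.929   76.3738]
```

```bash
python3 -m inch '[-1.2,-6,0,0,0,0,100, -2.4,-12,0,0,0,0,100, -3.6,-18,0,0,0,0,100, -4.8,-24,0,0,0,0,100, -6,-30,0,0,0,0,100, -7.2,-36,0,0,0,0,100, -8.2,-41,0,0,0,0,100, -9.2,-46,0,0,0,0,100]'; for i in 1 2 3; do :; done; python3 -m inch '[-0.6,-3,0,0,0,0,100, -0.6,-3,0,0,0,0,100]'; python3 -m inch '[-0.6,-3,0,0,0,0,100, -0.6,-3,0,0,0,0,100]'; python3 -m inch '[-0.4,-2,0,0,0,0,100, -0.4,-2,0,0,0,0,100]'; python3 pan.py
```

```text
clock: 11.5
eef_pos: [0.5555, -0.0153, 0.0634]
tool_rot: [0.774, 0.633, -0.0, -0.0]
ft_force: [0.4, 0.7, -0.6]
grip_width: 0.0852
grasp_force: 0.3
clock: 11.67
eef_pos: [0.5548, -0.0184, 0.0634]
tool_rot: [0.775, 0.633, -0.0, 0.0]
ft_force: [-0.2, -0.7, -0.1]
grip_width: 0.0853
grasp_force: 0.0
clock: 11.83
eef_pos: [0.5544, -0.0209, 0.0635]
tool_rot: [0.774, 0.633, -0.0, 0.0]
ft_force: [0.4, -0.4, 0.1]
grip_width: 0.0856
grasp_force: 0.0
clock: 12.0
eef_pos: [0.5541, -0.0226, 0.0635]
tool_rot: [0.774, 0.633, -0.0, 0.0]
ft_force: [-0.7, -0.5, -0.0]
grip_width: 0.0853
grasp_force: 0.0
local [-116.3    3.7   63.5] F [-0.7 -0.5 -0. ] w 85.3 t 12.0 turn [ 0.    -0.    -0.001]
[0 0 0] -> [ -26.9 -113.2  -63.5]
side 0.62 rect ((-45.23492431640625, 1.2635040283203125), (119.7663803100586, 152.5407257080078), 0.429220587015152) min [-105.2797  -75.1456] max [14.9226 77.3937]
top none
```

```bash
M='0'; python3 -m inch '[-0.4,-2,0,0,0,0,100, -0.4,-2,0,0,0,0,100]'; python3 -m inch '[-0.4,-2,0,0,0,0,100, -0.4,-2,0,0,0,0,100]';python3 -m inch '[-0.2,-1,0,0,0,0,100, -0.2,-1,0,0,0,0,100]'; python3 pan.py
```

```text
clock: 12.37
eef_pos: [0.5537, -0.0246, 0.0635]
tool_rot: [0.774, 0.633, 0.0, 0.0]
ft_force: [-0.1, 0.7, 1.3]
grip_width: 0.0851
grasp_force: 0.1
clock: 12.53
eef_pos: [0.5536, -0.0264, 0.0636]
tool_rot: [0.774, 0.633, 0.0, -0.0]
ft_force: [0.0, 1.3, 0.1]
grip_width: 0.0853
grasp_force: 0.9
clock: 12.7
eef_pos: [0.5536, -0.0265, 0.0636]
tool_rot: [0.774, 0.633, 0.001, -0.001]
ft_force: [1.6, 5.2, -1.2]
grip_width: 0.0853
grasp_force: 2.5
local [-112.4    4.    63.6] F [ 1.6  5.2 -1.2] w 85.3 t 12.7 turn [-0.003  0.001 -0.001]
[0 0 0] -> [ -26.3 -109.3  -63.6]
side 0.78 rect ((-44.516021728515625, 2.6767196655273438), (116.19508361816406, 157.08026123046875), 2.531432867050171) min [-102.8908  -76.0689] max [15.182  79.1425]
top none
```

Force builds up where the stop is expected. I'll back off, rise and check by picture.

```bash
python3 -m inch '[0.4,2,0,0,0,0,100, 2,10,0,0,0,0,100, 5,25,0,0,0,0,100, 5,25,20,0,0,0,80, 5,25,50,0,0,0,60, 5,25,80,0,0,0,48, 5,25,80,0,0,0,48]'; python3 pan.py; python3 - <<'E'
from go import *
cv2.imwrite('pics/side5.png',bot.camera('side'))
a=cv2.imread('pics/side5.png')[240:390,220:400]
cv2.imwrite('pics/c5.png',cv2.resize(a,None,fx=4,fy=4,interpolation=cv2.INTER_CUBIC))
for x in (-98,22):
  for y in(-75,75): print(x,y,(proj('side',W(p,(x,y,62)))-[220,240])*4)
E
```

```text
clock: 13.48
eef_pos: [0.5618, -0.0024, 0.1497]
tool_rot: [0.774, 0.633, 0.004, 0.004]
ft_force: [0.4, 0.1, 0.3]
grip_width: 0.0418
grasp_force: 0.0
local [-137.6    7.3  149.7] F [0.4 0.1 0.3] w 41.8 t 13.48 turn [ 0.001  0.011 -0.002]
[0 0 0] -> [ -34.6 -133.4 -149.7]
side 0.67 rect ((-44.352474212646484, 3.3189239501953125), (116.57645416259766, 158.28111267089844), 2.5402145385742188) min [-103.0762  -75.7125] max [15.4423 80.445 ]
top none
-98 -75 [[239.0294 341.4983]]
-98 75 [[423.9114 137.8924]]
22 -75 [[429.3435 481.9979]]
22 75 [[609.7649 263.0921]]
```

View pics/c5.png

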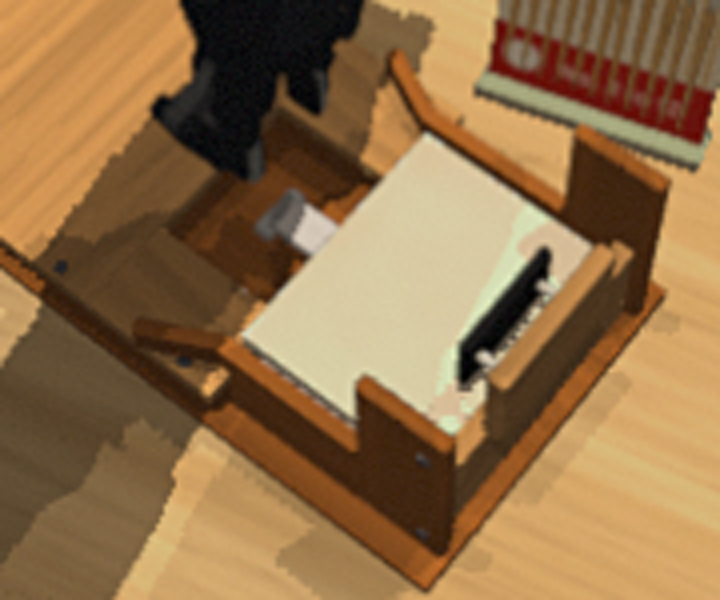

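The panel lies square and fully home (trailing corners at crop pixels (245,335) and (428,133)), and the pull is free at (280,220). Next I regrip the pull.

```bash
python3 -c "
from go import *
report([[-138,1.7,100],[-138,1.7,43]])"; python3 arc.py 1.571 -0.02 24
```

```text
local [-136.6    2.5  142.1] F [-0.4 -0.8 -0.3] w 40.7 t 13.73 turn [ 0.    -0.003 -0.001]
[-138.     1.7  100. ] -> [ -0.5   1.6 -42.1]
[-138.     1.7   43. ] -> [ -0.5   1.6 -99.1]
1.505 [0.1 0.3 9. ]
1.438 [ 0.   0.  17.9]
1.372 [-0.2 -0.9 26.8]
1.306 [-0.5 -2.3 35.7]
1.24 [-0.9 -4.3 44.4]
1.173 [-1.4 -6.9 53. ]
1.107 [ -2.  -10.   61.4]
1.041 [ -2.8 -13.7  69.5]
0.974 [ -3.6 -17.9  77.4]
0.908 [ -4.6 -22.6  85. ]
0.842 [ -5.7 -27.7  92.2]
0.776 [ -6.8 -33.4  99.1]
0.709 [ -8.  -39.4 105.6]
0.643 [ -9.4 -45.9 111.7]
0.577 [-10.8 -52.8 117.3]
0.51 [-12.2 -60.  122.4]
0.444 [-13.8 -67.5 127.1]
0.378 [-15.4 -75.3 131.2]
0.311 [-17.  -83.3 134.8]
0.245 [-18.7 -91.6 137.8]
0.179 [ -20.4 -100.1  140.3]
0.113 [ -22.2 -108.7  142.2]
0.046 [ -23.9 -117.3  143.5]
-0.02 [ -25.7 -126.1  144.2]
```

```bash
python3 -m inch '[0,2,-25,0,0,0,48, 0,2,-50,0,0,0,48, 0,2,-70,0,0,0,48, 0,2,-85,0,0,0,48, 0,2,-95,0,0,0,48, 0,2,-98,0,0,0,48, 0,2,-98,0,0,0,48]'; python3 -m inch '[0,0,0,0,0,0,30, 0,0,0,0,0,0,20, 0,0,0,0,0,0,15, 0,0,0,0,0,0,15, 0,0,0,0,0,0,15]'; python3 -c "
from go import *
report([0,0,0])"
```

```text
clock: 14.32
eef_pos: [0.557, -0.0005, 0.044]
tool_rot: [0.774, 0.633, -0.001, -0.001]
ft_force: [-0.1, -0.3, -1.0]
grip_width: 0.0406
grasp_force: 0.0
clock: 14.73
eef_pos: [0.5567, -0.0003, 0.0455]
tool_rot: [0.774, 0.633, -0.001, -0.001]
ft_force: [-5.2, 1.5, -0.9]
grip_width: 0.0281
grasp_force: 59.3
local [-138.7    1.8   45.5] F [-5.2  1.5 -0.9] w 28.1 t 14.73 turn [-0.    -0.003 -0.001]
[0 0 0] -> [ -29.5 -135.5  -45.5]
```

Gripped. I'll raise the flap along the arc.

```bash
python3 -m inch '[0,0.3,9,0,0,0,15, 0,0,18,0,0,0,15, -0.2,-1,27,0,0,0,15, -0.5,-2.3,35.7,0,0,0,15, -0.9,-4.3,44.4,0,0,0,15, -1.4,-6.9,53,0,0,0,15, -2,-10,61.4,0,0,0,15, -2.8,-13.7,69.5,0,0,0,15]'; python3 -c "
from go import *
report([0,0,0])"
```

```text
clock: 15.4
eef_pos: [0.5537, -0.0146, 0.1152]
tool_rot: [0.774, 0.633, -0.001, -0.001]
ft_force: [-5.2, -0.5, -10.9]
grip_width: 0.0282
grasp_force: 59.8
local [-124.     1.8  115.2] F [ -5.2  -0.5 -10.9] w 28.2 t 15.4 turn [ 0.    -0.003 -0.001]
[0 0 0] -> [ -26.5 -121.1 -115.2]
```

```bash
python3 -m inch '[-0.8,-4.2,7.9,0,0,0,15, -1.8,-8.9,15.5,0,0,0,15, -2.9,-14,22.7,0,0,0,15, -4,-19.7,29.6,0,0,0,15, -5.2,-25.7,36.1,0,0,0,15, -6.6,-32.2,42.2,0,0,0,15, -8,-39.1,47.8,0,0,0,15, -9.4,-46.3,52.9,0,0,0,15]'; python3 -c "
from go import *
report([0,0,0])
cv2.imwrite('pics/side6.png',bot.camera('side'))
a=cv2.imread('pics/side6.png')[210:390,220:400]
cv2.imwrite('pics/c6.png',cv2.resize(a,None,fx=3.3,fy=3.3,interpolation=cv2.INTER_CUBIC))"
```

```text
clock: 16.07
eef_pos: [0.5445, -0.0599, 0.168]
tool_rot: [0.774, 0.633, -0.0, -0.002]
ft_force: [-5.5, 3.1, -10.5]
grip_width: 0.0281
grasp_force: 59.9
local [-77.8   1.8 168. ] F [ -5.5   3.1 -10.5] w 28.1 t 16.07 turn [-0.002 -0.003 -0.002]
[0 0 0] -> [ -17.3  -75.9 -168. ]
```

View pics/c6.png

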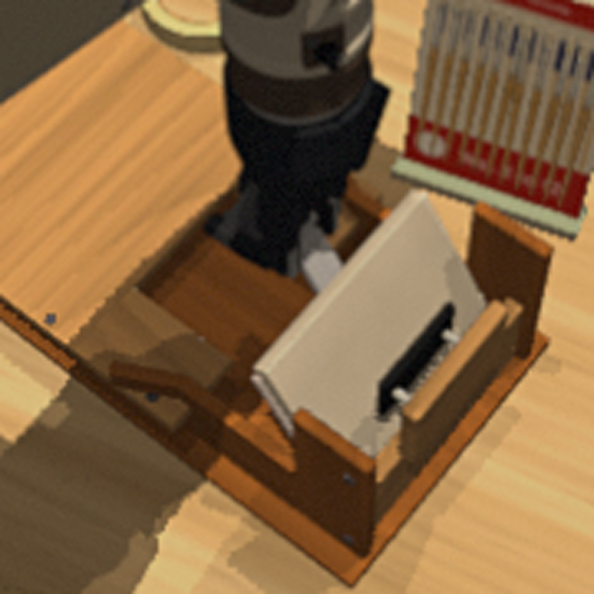

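The panel rises square with the flap (its near-left corner at crop pixel (255,375)) and its lower edge is in the slot. I'll continue more slowly.

```bash
python3 -m inch '[-1.6,-7.5,4.7,0,0,0,15, -3.2,-15.3,8.8,0,0,0,15, -4.8,-23.3,12.4,0,0,0,15, -6.5,-31.6,15.4,0,0,0,15, -7.4,-35.8,16.7,0,0,0,15, -8.2,-40.1,17.9,0,0,0,15, -9.1,-44.4,18.9,0,0,0,15, -10,-48.7,19.8,0,0,0,15]'; python3 -c "
from go import *
report([0,0,0])"
```

```text
clock: 16.78
eef_pos: [0.535, -0.1068, 0.1887]
tool_rot: [0.773, 0.634, 0.002, -0.003]
ft_force: [-5.9, 8.3, -8.3]
grip_width: 0.0279
grasp_force: 59.8
local [-29.9   1.8 188.7] F [-5.9  8.3 -8.3] w 27.9 t 16.78 turn [-0.006 -0.001 -0.003]
[0 0 0] -> [  -7.8  -29.  -188.7]
```

```bash
python3 -m inch '[-1,-4.5,0.7,0,0,0,15, -1.8,-9,1.3,0,0,0,15, -1.8,-9,1.3,0,0,0,15]'; python3 -m inch '[-0.6,-3,0.3,0,0,0,15, -1.2,-6,0.5,0,0,0,15, -1.2,-6,0.5,0,0,0,15]'; python3 -m inch '[-0.6,-3,0,0,0,0,15, -0.6,-3,0,0,0,0,15]'; python3 -c "
from go import *
report([0,0,0])"
```

```text
clock: 17.03
eef_pos: [0.533, -0.1163, 0.1903]
tool_rot: [0.774, 0.633, 0.001, -0.002]
ft_force: [-6.6, 7.7, -3.4]
grip_width: 0.0275
grasp_force: 59.2
clock: 17.28
eef_pos: [0.5319, -0.1216, 0.1911]
tool_rot: [0.774, 0.633, 0.002, -0.002]
ft_force: [-6.8, 9.7, -2.5]
grip_width: 0.0271
grasp_force: 59.3
clock: 17.45
eef_pos: [0.5313, -0.1246, 0.1915]
tool_rot: [0.774, 0.633, 0.002, -0.002]
ft_force: [-7.2, 10.4, 0.1]
grip_width: 0.0275
grasp_force: 59.5
local [-11.8   1.8 191.5] F [-7.2 10.4  0.1] w 27.5 t 17.45 turn [-0.006 -0.    -0.002]
[0 0 0] -> [  -4.1  -11.2 -191.5]
```

Not at a hard stop yet. I'll press on in small steps and watch the force.

```bash
for s in 1; do python3 -m inch '[-0.4,-2,0,0,0,0,15, -0.4,-2,0,0,0,0,15]'; python3 -m inch '[-0.4,-2,0,0,0,0,15, -0.4,-2,0,0,0,0,15]'; python3 -m inch '[-0.4,-2,0,0,0,0,15, -0.4,-2,0,0,0,0,15]'; done
```

```text
clock: 17.62
eef_pos: [0.531, -0.1264, 0.1917]
tool_rot: [0.774, 0.633, 0.002, -0.002]
ft_force: [-8.4, 10.6, 1.1]
grip_width: 0.0271
grasp_force: 59.5
clock: 17.78
eef_pos: [0.5306, -0.1282, 0.1919]
tool_rot: [0.774, 0.633, 0.002, -0.002]
ft_force: [-8.5, 10.5, 1.8]
grip_width: 0.0272
grasp_force: 59.6
clock: 17.95
eef_pos: [0.5303, -0.1301, 0.192]
tool_rot: [0.774, 0.634, 0.002, -0.002]
ft_force: [-8.3, 11.0, 2.4]
grip_width: 0.0278
grasp_force: 60.1
```

```bash
python3 -m inch '[-0.4,-2,0,0,0,0,15, -0.4,-2,0,0,0,0,15]'; python3 -m inch '[-0.4,-2,0,0,0,0,15, -0.4,-2,0,0,0,0,15]'; python3 -m inch '[-0.4,-2,0,0,0,0,15, -0.4,-2,0,0,0,0,15]'; python3 - <<'E'
from go import *
report([0,0,0])
cv2.imwrite('pics/side7.png',bot.camera('side'))
f=lambda th,L,t,y:(-np.sin(th)*L-np.cos(th)*t,y,50+np.cos(th)*L-np.sin(th)*t)
a=cv2.imread('pics/side7.png')[210:390,220:400]
a=cv2.resize(a,None,fx=3.3,fy=3.3,interpolation=cv2.INTER_CUBIC)
cv2.imwrite('pics/c7.png',a)
for th in(0,.1): print(th,((proj('side',W(p,[f(th,88,8,-74.5),f(th,88,8,74.5),f(th,96,-12,-75),f(th,96,-12,75)]))-[220,240-30])*3.3).round(0).tolist())
E
```

```text
clock: 18.12
eef_pos: [0.5299, -0.1322, 0.1919]
tool_rot: [0.773, 0.634, 0.002, -0.002]
ft_force: [-8.1, 10.6, 1.6]
grip_width: 0.0278
grasp_force: 58.8
clock: 18.28
eef_pos: [0.5294, -0.1344, 0.1918]
tool_rot: [0.774, 0.634, 0.002, -0.002]
ft_force: [-8.4, 9.8, 1.9]
grip_width: 0.0277
grasp_force: 58.9
clock: 18.45
eef_pos: [0.5292, -0.1354, 0.1918]
tool_rot: [0.774, 0.634, 0.003, -0.003]
ft_force: [-7.6, 13.6, 1.9]
grip_width: 0.0271
grasp_force: 59.0
local [ -0.7   1.8 191.8] F [-7.6 13.6  1.9] w 27.1 t 18.45 turn [-0.008  0.001 -0.003]
[0 0 0] -> [  -2.    -0.4 -191.8]
0 [[313.0, 414.0], [472.0, 229.0], [341.0, 429.0], [501.0, 240.0]]
0.1 [[301.0, 405.0], [459.0, 222.0], [327.0, 418.0], [488.0, 231.0]]
```

```bash
python3 -m inch '[-0.4,-2,0,0,0,0,15, -0.4,-2,0,0,0,0,15]'; python3 -m inch '[-0.2,-1,0,0,0,0,15, -0.2,-1,0,0,0,0,15]'; python3 - <<'E'
from go import *
report([0,0,0])
a=bot.camera('side')[210:390,220:400]
cv2.imwrite('pics/c8.png',cv2.resize(a,None,fx=3.3,fy=3.3,interpolation=cv2.INTER_CUBIC))
E
```

```text
clock: 18.67
eef_pos: [0.5291, -0.1356, 0.1918]
tool_rot: [0.773, 0.634, 0.004, -0.004]
ft_force: [-5.3, 18.6, 1.9]
grip_width: 0.027
grasp_force: 59.0
clock: 18.83
eef_pos: [0.5291, -0.1357, 0.1918]
tool_rot: [0.773, 0.634, 0.005, -0.005]
ft_force: [-5.4, 21.1, 1.7]
grip_width: 0.0272
grasp_force: 59.0
local [ -0.5   1.9 191.8] F [-5.4 21.1  1.7] w 27.2 t 18.83 turn [-0.014  0.002 -0.005]
[0 0 0] -> [  -1.9   -0.1 -191.8]
```

Hard stop: the force climbs to 21 N with no more travel. I'll ease off, release and rise.

```bash
python3 -m inch '[0.4,2,0,0,0,0,15, 0.4,2,0,0,0,0,30, 0.4,2,0,0,0,0,48, 0.4,2,0,0,0,0,48, 0.4,2,0,0,0,0,48]';  python3 -m inch '[0,0,15,0,0,0,48, 0,0,35,0,0,0,48, 0,0,60,0,0,0,48, 0,0,80,0,0,0,48, 8,30,100,0,0,0,48, 16,60,110,0,0,0,48, 24,100,120,0,0,0,48, 24,130,120,0,0,0,48]'; python3 -m inch '[0,40,0,0,0,0,48, 0,70,0,0,0,0,48, 0,70,0,0,0,0,48]'; python3 - <<'E'
from go import *
report([0,0,0])
a=bot.camera('side'); b=bot.camera('top')
print({(n,t):[(round(s['confidence'],2),np.round(s['uv']).tolist()) for s in bot.silhouettes(n,t)[:1]] for n in('side','top') for t in('panel','flap','tape','bottle','jar')})
a=cv2.resize(a[200:390,240:400],None,fx=3,fy=3,interpolation=cv2.INTER_CUBIC);b=cv2.resize(b[180:370,330:430],None,fx=3,fy=3,interpolation=cv2.INTER_CUBIC)
cv2.imwrite('pics/c9.png',np.hstack([a,b]))
f=lambda th,L,t,y:(-np.sin(th)*L-np.cos(th)*t,y,50+np.cos(th)*L-np.sin(th)*t)
for th in(0,.06): print(th,((proj('side',W(p,[f(th,88,8,-74.5),f(th,88,8,74.5),f(th,135,9,0),f(th,96,-12,-75),f(th,96,-12,75)]))-[240,200])*3).round(0).tolist())
E
```

```text
clock: 19.3
eef_pos: [0.5323, -0.1414, 0.1926]
tool_rot: [0.774, 0.633, 0.002, 0.004]
ft_force: [1.3, -0.1, 0.3]
grip_width: 0.0411
grasp_force: 0.0
clock: 19.97
eef_pos: [0.557, -0.0091, 0.3138]
tool_rot: [0.775, 0.633, 0.004, 0.003]
ft_force: [0.3, -0.5, -0.2]
grip_width: 0.0411
grasp_force: 0.0
clock: 20.22
eef_pos: [0.555, 0.0644, 0.3113]
tool_rot: [0.772, 0.635, 0.003, 0.001]
ft_force: [-0.1, -0.4, -0.2]
grip_width: 0.0408
grasp_force: 0.0
local [-201.7  -12.8  311.3] F [-0.1 -0.4 -0.2] w 40.8 t 20.22 turn [-0.002  0.005 -0.007]
[0 0 0] -> [ -27.8 -200.2 -311.3]
{('side', 'panel'): [(0.57, [341.0, 310.0])], ('side', 'flap'): [(0.95, [341.0, 298.0])], ('side', 'tape'): [(0.57, [289.0, 214.0])], ('side', 'bottle'): [], ('side', 'jar'): [(0.9, [444.0, 282.0])], ('top', 'panel'): [(0.71, [391.0, 259.0])], ('top', 'flap'): [(0.83, [379.0, 252.0])], ('top', 'tape'): [(0.89, [222.0, 259.0])], ('top', 'bottle'): [(0.9, [190.0, 282.0])], ('top', 'jar'): [(0.6, [379.0, 164.0])]}
0 [[225.0, 406.0], [369.0, 238.0], [300.0, 283.0], [250.0, 420.0], [396.0, 248.0]]
0.06 [[218.0, 401.0], [362.0, 234.0], [289.0, 276.0], [243.0, 414.0], [388.0, 243.0]]
```

View pics/c9.png

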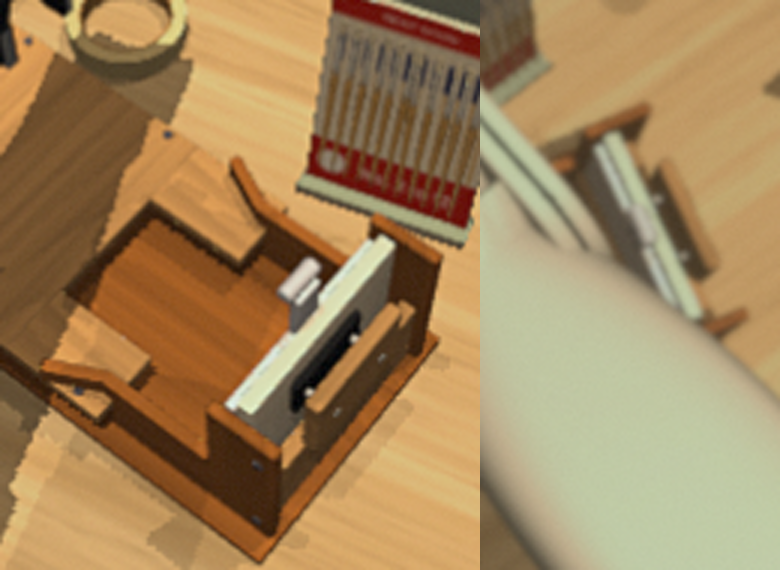

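The flap is home: the pull at crop pixel (302,280) and the flap's near corner at (228,403) match the predictions for 0 rad. The panel stands upright behind it, pressed on the pad, and the gripper is clear.

```bash
python3 -c "
from workcell import bot
print(bot.job_done())"
```

```text
the job is handed in; nothing more can be done
None
```

The panel stands upright in the slot behind the flap, which is pressed home to its hard stop; the robot has let go, the tape, bottle and jar were not touched, and the job was handed in at about 21 s (no verdict was returned).

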